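# Try a coupling nut on the thread gauge and sort it

### The arm

A 6-joint arm with a two-finger parallel gripper is mounted at the origin on the work surface. World frame = base frame: x ahead of the robot, y to its left, z up, the work surface at z = 0. Lengths are in mm, angles in degrees, forces in N, time in s.
With the tool pointing down it reaches from about 350 to 850 mm from the base axis. Payload 8.1 kg.
Tool frame: the origin (TCP) lies between the finger pads; the fingertips stand r.nose_length ahead of it and the grasp point (between the pads) lies 3 mm ahead of it (r.nose_length is the distance from the TCP to the fingertips, in mm); x points along the fingers, y is the direction in which the jaws open and shut, and the axes are right-handed (so a half turn about x gives the same grasp; the last joint's range is limited). The gripper opens to 85 mm and grips with 20 to 120 N. Pads are 22 mm wide; open, the fingers measure 114 mm over their backs; the gripper's body (76 mm by 85 mm) begins 54 mm behind the grasp point. The pads swing forward as they close: fully open they stand 13 mm farther back than shut.
Start: joints at [69.821, 7.471, 85.268, -0, 87.261, -4.893], TCP at [158.165, 578.782, 226.292] pointing down, gripper open.
Joint ranges: [-169.43, 169.43], [-51.17, 129.36], [1.28, 143.12], [-76.62, 256.62], [0, 156.53], [-152.29, 152.29]. Speed limits (degrees/s): [136.94, 136.94, 159.86, 180, 180, 180].

### API

Orientations are given as [roll, pitch, yaw] about the fixed x, y, z axes, in that order (R = Rz(yaw) Ry(pitch) Rx(roll)).
In Python, from bench import sense, optics, order, r gives the robot as it stands.
- The arm moves only by the tool carry_out, never from a script. Its argument "commands" is one flat list of numbers, 7 for each row, row after row: the shift along the tool's x, y, z in m, then the turn, a rotation vector about the tool's x, y, z in degrees, then the closure, from -1 (fully open) to 1 (shut), so that 0 is half open. A call has 1 to 12 rows; each row is the pose to reach, as a shift and turn from the pose measured when the call began, along the tool's axes at that moment; what a row does not reach only later rows make up. A row lasts 1/8 s, in which the tool goes at most 62.5 mm and 10.7 degrees, less where a joint would pass 70% of its speed; a pose out of reach is approached as far as the arm can. A call with a gripper value outside its range is refused whole. The fingers move at their own pace and stop on an object; "grip_force" is the grip in N (left out, the last holds). Time passes only in rows, so rows that repeat a pose let the fingers close. It gives the time, the measured TCP pose, the force and the opening at its end, in the units of the state.
- sense(): the state, without advancing time (a new reading comes with each control period).
- optics.snapshot(name): name is "side" or "top" or "wrist"; returns (picture, depth): 420x560x3 uint8, red, green, blue; 420x560 float32, mm along the optical axis (not along the pixel's ray), 0 where there is no reading.
- optics.calibration(name): a dict with "mtx" (3x3 intrinsics, pixels), "extrinsics" (4x4, takes a point from camera to world coordinates). Camera axes: x right, y up, looking along -z (the intrinsics and any distortion apply to the point x, -y, -z); pixel columns grow to the right and rows downward; lengths in mm; the calibration is good to about 2 mm. A picture is of the moment at which its call begins: read the wrist's pose just before it. calibration takes no time and is no camera call; for the wrist camera it gives the pose at the moment of the call.
- order.hand_in(): hands the job in, once; it reports no verdict.
The state is a dict: "time": time; "joint_pos": joint angles; "qd": joint speeds; "joint_efforts": joint torques, N m; "tool_pos": TCP position; "tcp_rot": TCP orientation; "ft_force": force on the tool from outside, world axes, zero at the start; "wrist_torque": the same for the moment, N m; "finger_gap": finger opening in mm.
Only numpy, scipy, OpenCV 4.12 (cv2) and the standard library are available. Lean on these libraries where they do the work, as an engineer would, in place of code of your own. Each camera call takes 0.05 s, during which the arm holds its last target. There are 200 camera calls.

### The job

Try the brass coupling nut on the thread gauge: set it on the stud and screw it down clockwise by feel, without forcing it, until it will turn no further. Then unscrew it and sort it: if it turned fully home against the gauge's shoulder stand it upright in the square parts tray, and if it stopped short of the shoulder put it in the round scrap tin. Leave the other things on the bench where they are.

Things in the scene. Friction and masses are not known exactly. Their poses are not given: they have to be found in the camera images.
- nut_mid (a point): loose coupling nut, standing mouth down on the bench: fluted brass collar 50 mm across, 34 mm tall, about 0.28 kg, with an inward lip round a hole in its top. The point is its centre, half-way up (17 mm above its foot), z up. Inside, 5 mm above the foot, are three short thread lugs. Beads of weld spatter may hide in its bore: they cannot be seen, only felt on the gauge
- gauge_seat (a point): thread gauge fixed to the bench: dark steel plate 110 mm square, 14 mm thick; on it a round steel shoulder 58 mm across, its top 26 mm above the bench; on that an upright threaded stud. The point is the centre of the shoulder's top, on the stud's axis, z up. A sound nut turns down until its foot sits on the shoulder; with spatter inside it stops hard with its foot 3 to 4.5 mm above
- gauge_nose (a point): top centre of the gauge's stud, 23 mm above the shoulder; stud 30 mm across the threads, chamfered. Right-hand, three starts, 24 mm lead (down 24 mm per turn clockwise from above). Set on, the nut rests with its foot 7 to 16 mm above the shoulder and starts from any yaw; 0.15 Nm shows a stop, over 0.25 Nm (200 N in the thread) is forcing; a 10 N grip slips before that. Released, it stays; off counterclockwise
- tray_floor (a point): square steel parts tray, fixed, 125 mm square outside, walls 4 mm thick and 28 mm high: this point is the middle of its inner floor, 4 mm above the bench
- tin_floor (a point): round dark steel scrap tin, fixed, 120 mm across and 46 mm high, wall 3 mm; flat bits of scrap lie on its bottom: this point is the middle of its inner floor, 4 mm above the bench

How it is judged:
By the outcome, as a careful person would: the job done as asked, in the order asked, and still so for the second after the job is handed in, with the robot touching nothing.
It also fails if it takes over 72 s, if anything falls off the work surface, if the arm or the gripper's body presses on something with over 40 N, if the wrist force passes 120 N, or if a joint passes its speed limit or range.

## Working session

There is one attempt and no reset: what is moved stays moved. The work goes in short steps, Python scripts to look and compute and a tool call to move; the robot and the scene stay as the last step left them, time stands still between calls to the robot, and variables do not carry over. Pictures are saved under pics/ and viewed, about 8 in all and at most 12, crops included, and the job is handed in when it is done.

Besides the shell and the picture viewer there is one more tool, called after "Emit:" as name(argument=value, ...) on one line, values as JSON. carry_out: Moves the arm, as the interface text tells. Its arguments: {"type":"object","properties":{"commands":{"type":"array","items":{"type":"number"}},"grip_force":{"type":"number"}},"required":["commands"]}

```bash
ls; mkdir -p pics
python3 - <<'E'
from bench import sense, optics, order, r
import cv2,numpy as np
s=sense();print(s);print(r.nose_length)
ims=[]
for n in("top","side"):
    p,d=optics.snapshot(n);np.savez(f"/tmp/{n}.npz",p=p,d=d,**optics.calibration(n))
    print(n,optics.calibration(n))
    cv2.imwrite(f"pics/{n}0.png",p[:,:,::-1])
E
```

```text
pics
{'time': 0.0, 'joint_pos': array([ 6.98219236e+01,  7.51387197e+00,  8.53289997e+01, -1.27078426e-03,
        8.72610758e+01, -4.89269171e+00]), 'qd': array([ 0.01998759, -0.03449902, -0.02048616,  0.08213395, -0.05286005,
       -0.02039776]), 'joint_efforts': array([ 2.78989082e-04, -5.69380045e+01, -5.00567901e+01, -4.11064650e-05,
        1.39588426e-02,  8.96554894e-06]), 'tool_pos': array([157.96793443, 578.26001695, 225.25999926]), 'tcp_rot': array([ -94.19313273,   89.89604477, -109.47845554]), 'ft_force': array([-0.21627411, -0.03918954,  0.06859204]), 'wrist_torque': array([0.00362738, 0.04573491, 0.02945067]), 'finger_gap': 85.24342058697053}
22.0
top {'mtx': array([[497.08672727,   0.        , 279.57227119],
       [  0.        , 497.08672727, 214.28201173],
       [  0.        ,   0.        ,   1.        ]]), 'extrinsics': array([[-3.11727207e-03,  9.92577814e-01, -1.21571238e-01,
         4.50356862e+02],
       [-9.99976270e-01, -3.84096864e-03, -5.71896913e-03,
         5.35475365e+00],
       [-6.14347319e-03,  1.21550525e-01,  9.92566233e-01,
         9.16681867e+02],
       [ 0.00000000e+00,  0.00000000e+00,  0.00000000e+00,
         1.00000000e+00]])}
side {'mtx': array([[537.31498694,   0.        , 272.81759437],
       [  0.        , 537.31498694, 217.80265688],
       [  0.        ,   0.        ,   1.        ]]), 'extrinsics': array([[ 7.55317580e-01,  4.71011577e-01, -4.55679106e-01,
         5.11007516e+01],
       [-6.55352857e-01,  5.45845780e-01, -5.22077597e-01,
        -5.74655015e+02],
       [ 2.82592493e-03,  6.92964991e-01,  7.20965696e-01,
         8.38957752e+02],
       [ 0.00000000e+00,  0.00000000e+00,  0.00000000e+00,
         1.00000000e+00]])}
```

View pics/top0.png

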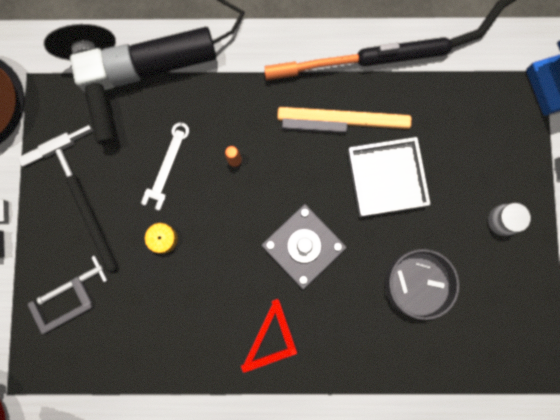

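View pics/side0.png

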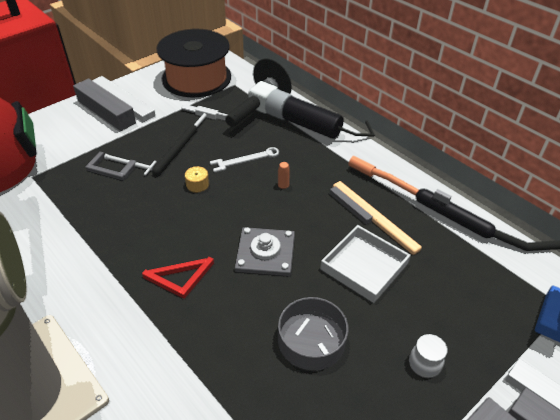

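The top view shows the nut at (160,238), the gauge stud at (304,245), the tray at (389,177) and the tin at (423,285). The side view shows the nut at (197,179) and the gauge at (265,243).

```bash
cat > h.py <<'E'
import numpy as np,cv2
def ray(c,u,v,z):
    K,T=c['mtx'],c['extrinsics']
    d=T[:3,:3]@np.array([(u-K[0,2])/K[0,0],-(v-K[1,2])/K[1,1],-1]); o=T[:3,3]
    return o+d*(z-o[2])/d[2]
def blob(m,u,v,rad=45):
    w=np.zeros_like(m,np.uint8);cv2.circle(w,(u,v),rad,1,-1)
    n,l,st,ce=cv2.connectedComponentsWithStats((m.astype(np.uint8)*w))
    i=1+np.argmax(st[1:,4]);return st[i],(l==i).astype(np.uint8)
E
python3 - <<'E'
from h import *
for n,pts in(("top",dict(nut=(160,238),nose=(304,245),tray=(389,177),tin=(423,285))),("side",dict(nut=(197,179),nose=(265,240),tray=(366,262),tin=(313,330)))):
    c=dict(np.load(f"/tmp/{n}.npz"));p=c['p'].astype(int);hsv=cv2.cvtColor(c['p'],cv2.COLOR_RGB2HSV)
    m=(hsv[...,1]>120)&(hsv[...,0]>15)&(hsv[...,0]<40)&(hsv[...,2]>60)
    st,b=blob(m,*pts['nut'],30);cs=max(cv2.findContours(b,0,2)[0],key=len);(u,v),R=cv2.minEnclosingCircle(cs)
    print(n,'nut',st,(u,v),R,ray(c,u,v,34),ray(c,u,v,17))
    if n=='top':
        g=c['p'].max(2)
        st,b=blob(g>120,*pts['nose'],18);(u,v),R=cv2.minEnclosingCircle(max(cv2.findContours(b,0,2)[0],key=len));print('shoulder',u,v,R,ray(c,u,v,26))
        x0,y0=pts['nose'];big=cv2.resize(c['p'][y0-50:y0+50,x0-50:x0+50],None,fx=5,fy=5,interpolation=2)
        st,b=blob(g>60,304,246,48);print('plate',cv2.minAreaRect(max(cv2.findContours(b,0,2)[0],key=len)))
        (u,v),_,_=cv2.minAreaRect(max(cv2.findContours(b,0,2)[0],key=len));print(ray(c,u,v,14))
        st,b=blob(g>100,*pts['tray'],70);q=cv2.minAreaRect(max(cv2.findContours(b,0,2)[0],key=len));print('tray',q,ray(c,*q[0],28),ray(c,*q[0],4))
        K=c['mtx'][0,0];x0,y0=160,238;b2=cv2.resize(c['p'][y0-50:y0+50,x0-50:x0+50],None,fx=5,fy=5,interpolation=2)
        b2=b2[:,100:400]
        cv2.imwrite('pics/crop1.png',np.hstack([b2,big])[:,:,::-1])
        print('tin',ray(c,423.5,284.5,46),ray(c,423.5,284.5,4))
    for k,(u,v) in pts.items():
        d=c['d'][v,u];K=c['mtx'];P=c['extrinsics']@np.array([(u-K[0,2])/K[0,0]*d,-(v-K[1,2])/K[1,1]*d,-d,1]);print(k,P[:3].round(1))
E
```

```text
top nut [144 222  34  32 839] (160.39393615722656, 238.0) 16.87497329711914 [516.72782723 222.8614885   34.        ] [518.00609799 227.05055664  17.        ]
shoulder 304.0 245.0 18.000099182128906 [503.849332   -33.09412229  26.        ]
plate ((303.5000305175781, 245.50001525878906), (63.639610290527344, 63.639610290527344), 45.0)
[503.66575094 -32.69668447  14.        ]
tray ((389.0405578613281, 175.74325561523438), (71.51356506347656, 72.82875061035156), 80.53767395019531) [ 628.94127406 -188.53431166   28.        ] [ 633.76417646 -193.77053594    4.        ]
tin [ 433.5357608  -238.47906955   46.        ] [ 432.72434361 -250.24113899    4.        ]
nut [5.193e+02 2.319e+02 1.000e-01]
nose [502.5 -32.1  48.6]
tray [ 630.8 -193.     7. ]
tin [ 431.8 -249.1    4.6]
side nut [185 166  24  26 444] (196.5381622314453, 178.6374053955078) 13.311168670654297 [510.40117722 211.15844597  34.        ] [520.10119839 227.75413538  17.        ]
nut [510.7 209.9  33.6]
nose [501.3 -35.7  45.3]
tray [ 639.1 -184.6    4.7]
tin [ 449.8 -228.6    5. ]
```

View pics/crop1.png

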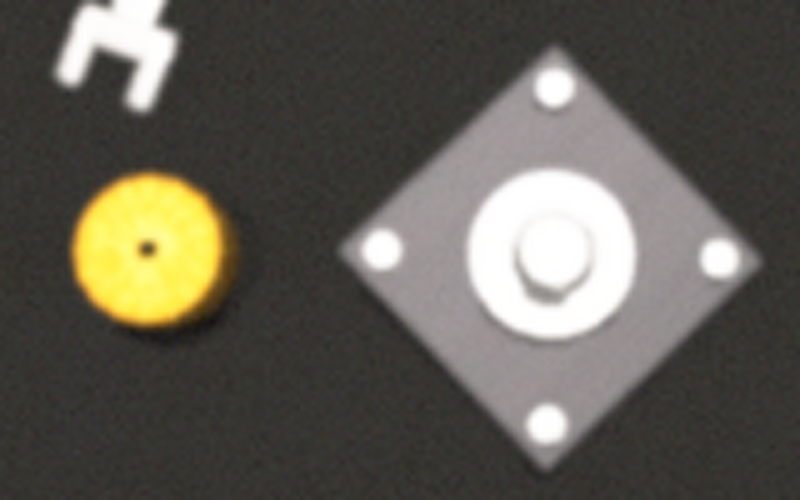

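```bash
cat >> h.py <<'E'
from scipy.spatial.transform import Rotation as Ro
def go(xyz,jaw=None,turn=0):
    """shift (m, tool axes) and rotvec to reach xyz, tool down, jaw yaw (deg; None = now) plus clockwise turn"""
    from bench import sense
    s=sense();R=Ro.from_euler('xyz',s['tcp_rot'],degrees=True);y=R.as_matrix()[:,1]
    cur=np.degrees(np.arctan2(y[1],y[0]))
    j=cur if jaw is None else cur+(jaw-cur+90)%180-90
    j-=turn;a=np.radians(j)
    X=np.array([0,0,-1.]);Y=np.array([np.cos(a),np.sin(a),0]);T=Ro.from_matrix(np.c_[X,Y,np.cross(X,Y)])
    print('t',round(s['time'],2),'tcp',s['tool_pos'].round(1),'jaw',cur.round(1),'J6',s['joint_pos'][5].round(1),'F',s['ft_force'].round(1),'M',s['wrist_torque'].round(3),'gap',round(s['finger_gap'],1))
    print('cmd',(R.inv().apply(np.array(xyz)-s['tool_pos'])/1000).round(4),np.degrees(0)+(R.inv()*T).as_rotvec(degrees=True).round(2))
E
python3 - <<'E'
from h import *
c=dict(np.load("/tmp/top.npz"))
print(ray(c,159.4,237.6,34),ray(c,304.6,245.4,49))
go((517,225,200),90)
E
```

```text
[517.44796501 224.65337176  34.        ] [501.76656099 -33.14142865  49.        ]
t 0.1 tcp [158.  578.3 225.4] jaw 74.7 J6 -4.9 F [ 0.1  0.9 -0.3] M [-0.007 -0.017  0.017] gap 85.5
cmd [ 0.0257 -0.2461  0.4394] [-15.29  -0.02   0.09]
```

Emit:
carry_out(commands=[0.0257,-0.2461,0.4394,-15.3,0,0.1,-1,0.0257,-0.2461,0.4394,-15.3,0,0.1,-1,0.0257,-0.2461,0.4394,-15.3,0,0.1,-1,0.0257,-0.2461,0.4394,-15.3,0,0.1,-1,0.0257,-0.2461,0.4394,-15.3,0,0.1,-1,0.0257,-0.2461,0.4394,-15.3,0,0.1,-1,0.0257,-0.2461,0.4394,-15.3,0,0.1,-1,0.0257,-0.2461,0.4394,-15.3,0,0.1,-1,0.0257,-0.2461,0.4394,-15.3,0,0.1,-1,0.0257,-0.2461,0.4394,-15.3,0,0.1,-1,0.0257,-0.2461,0.4394,-15.3,0,0.1,-1,0.0257,-0.2461,0.4394,-15.3,0,0.1,-1], grip_force=20)

```text
time: 1.6
tool_pos: [516.1, 226.3, 200.2]
tcp_rot: [120.9, 90.0, 121.0]
ft_force: [-0.6, -0.3, 0.3]
finger_gap: 85.2
```

Run:
```python
from h import *
from bench import optics
go((517.4,224.6,26),90)
c=optics.calibration('wrist');p,d=optics.snapshot('wrist');np.savez('/tmp/w1.npz',p=p,d=d,**c)
print(c)
cv2.imwrite('pics/w1.png',p[:,:,::-1])
hsv=cv2.cvtColor(p,cv2.COLOR_RGB2HSV);m=(hsv[...,1]>120)&(hsv[...,0]>15)&(hsv[...,0]<40)&(hsv[...,2]>60)
st,b=blob(m,280,210,300);(u,v),R=cv2.minEnclosingCircle(max(cv2.findContours(b,0,2)[0],key=len));print(st,u,v,R,ray(c,u,v,34))
```

```text
t 1.6 tcp [516.1 226.3 200.2] jaw 90.1 J6 -71.7 F [-0.6 -0.3  0.3] M [-0.022  0.031  0.045] gap 85.2
cmd [ 0.1742 -0.0018  0.0013] [ 0.13 -0.01 -0.02]
{'mtx': array([[360.06047223,   0.        , 274.31356117],
       [  0.        , 360.06047223, 211.43070991],
       [  0.        ,   0.        ,   1.        ]]), 'extrinsics': array([[-2.53652696e-03, -9.46638021e-01, -3.22288728e-01,
         4.33703952e+02],
       [ 9.99996771e-01, -2.45112982e-03, -6.70783893e-04,
         2.25819989e+02],
       [-1.54981974e-04, -3.22289389e-01,  9.46641181e-01,
         3.47885487e+02],
       [ 0.00000000e+00,  0.00000000e+00,  0.00000000e+00,
         1.00000000e+00]])}
[ 245  154   59   62 1691] 273.8722229003906 184.65884399414062 30.957550048828125 [515.16818191 225.58158569  34.        ]
```

View pics/w1.png

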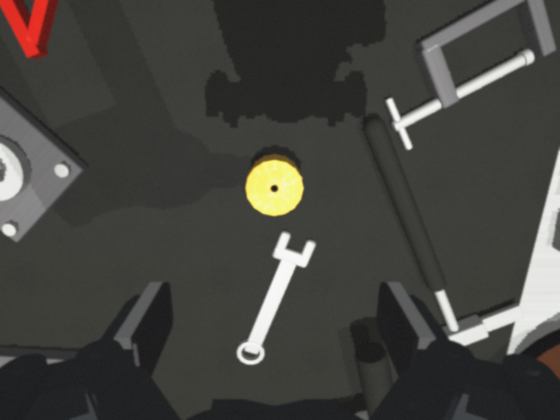

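The wrist view shows the nut's hole at (274,188), so the nut is near (518, 225.5), which agrees with the top view to about 1 mm. The wrench end at (295,245) lies clear of the jaws, so I descend and grip.

Emit:
carry_out(commands=[0.06,-0.0009,0.0019,0.1,0,0,-1,0.11,-0.0009,0.0019,0.1,0,0,-1,0.15,-0.0009,0.0019,0.1,0,0,-1,0.165,-0.0009,0.0019,0.1,0,0,-0.6,0.175,-0.0009,0.0019,0.1,0,0,-0.4,0.175,-0.0009,0.0019,0.1,0,0,-0.2,0.175,-0.0009,0.0019,0.1,0,0,1,0.175,-0.0009,0.0019,0.1,0,0,1,0.175,-0.0009,0.0019,0.1,0,0,1,0.175,-0.0009,0.0019,0.1,0,0,1,0.175,-0.0009,0.0019,0.1,0,0,1,0.175,-0.0009,0.0019,0.1,0,0,1], grip_force=30)

```text
time: 3.15
tool_pos: [521.3, 226.0, 29.0]
tcp_rot: [18.0, 89.6, 18.0]
ft_force: [0.2, -1.6, 8.2]
finger_gap: -0.2
```

Run:
```python
from h import *
go((518,225.5,100))
go((500,100,60),45)
```

```text
t 3.15 tcp [521.3 226.   29. ] jaw 90.0 J6 -71.7 F [ 0.2 -1.6  8.2] M [-0.27  -0.01  -0.014] gap -0.2
cmd [-0.071  -0.0004 -0.0029] [ 0.    0.36 -0.12]
t 3.15 tcp [521.3 226.   29. ] jaw 90.0 J6 -71.7 F [ 0.2 -1.6  8.2] M [-0.27  -0.01  -0.014] gap -0.2
cmd [-0.0313 -0.126  -0.0212] [45.02  0.3  -0.25]
```

Run:
```python
from h import *
from bench import optics
c=optics.calibration('wrist');p,d=optics.snapshot('wrist')
q,_=optics.snapshot('side')
cv2.imwrite('pics/w2.png',np.hstack([cv2.resize(p,None,fx=.7,fy=.7),cv2.resize(q[100:300,100:367],(392,294))])[:,:,::-1] if 0 else np.hstack([cv2.resize(p,(400,300)),cv2.resize(q[110:260,100:300],(400,300))])[:,:,::-1])
```

```text
(no output)
```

View pics/w2.png

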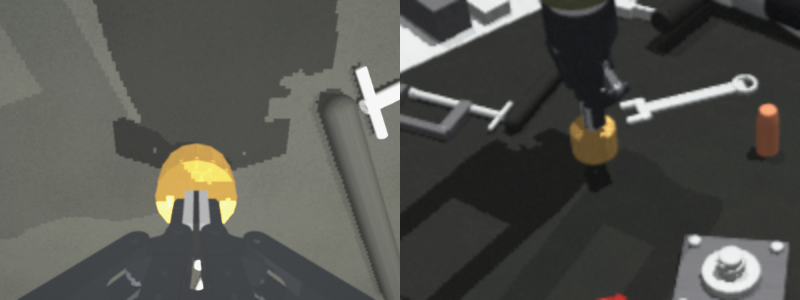

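The fingers closed too early and now stand shut against the nut, which looks tilted. I'll lift clear and look again.

Emit:
carry_out(commands=[-0.01,0,0,0,0,0,1,-0.025,0,0,0,0,0,1,-0.05,0,0,0,0,0,1,-0.1,0,0,0,0.3,0,0,-0.15,0,0,0,0.3,0,-1,-0.17,0,0,0,0.3,0,-1,-0.17,0,0,0,0.3,0,-1,-0.17,0,0,0,0.3,0,-1])

```text
time: 4.25
tool_pos: [519.3, 225.4, 197.2]
tcp_rot: [140.8, 89.9, 140.8]
ft_force: [0.4, -0.0, -0.9]
finger_gap: 85.5
```

Run:
```python
from h import *
from bench import optics
go((518,225.5,25),90)
c=optics.calibration('wrist');p,d=optics.snapshot('wrist')
cs=optics.calibration('side');q,_=optics.snapshot('side')
for n,c,p in(('w',c,p),('s',cs,q)):
    hsv=cv2.cvtColor(p,cv2.COLOR_RGB2HSV);m=(hsv[...,1]>120)&(hsv[...,0]>15)&(hsv[...,0]<40)&(hsv[...,2]>60)
    if n=='s': st,b=blob(m,197,179,40)
    else: st,b=blob(m,280,210,300)
    (u,v),R=cv2.minEnclosingCircle(max(cv2.findContours(b,0,2)[0],key=len));print(n,st,u,v,R,ray(c,u,v,34))
    if n=='w':
        x,y=int(u),int(v);a=cv2.resize(p[y-60:y+60,x-80:x+80],(400,300));W=d[y-60:y+60:10,x-60:x+60:10].round(0);
        K=c['mtx'];vv,uu=np.nonzero(b);dd=d[vv,uu];P=(c['extrinsics']@np.array([(uu-K[0,2])/K[0,0]*dd,-(vv-K[1,2])/K[1,1]*dd,-dd,np.ones_like(dd)]))[:3]
        print('z pct',np.percentile(P[2],[5,25,50,75,95]).round(1))
        t=P[:,np.abs(P[2]-34)<4];print('top',t.shape,t.mean(1),t.min(1),t.max(1), np.linalg.lstsq(np.c_[t[:2].T,np.ones(t.shape[1])],t[2],rcond=None)[0])
cv2.imwrite('pics/w3.png',np.hstack([a,cv2.resize(q[110:260,100:300],(400,300))])[:,:,::-1])
```

```text
t 4.25 tcp [519.3 225.4 197.2] jaw 90.0 J6 -71.8 F [ 0.4 -0.  -0.9] M [ 0.03  -0.     0.036] gap 85.5
cmd [ 1.722e-01 -1.000e-04 -1.000e-03] [ 0.02 -0.09 -0.07]
w [ 245  151   60   63 1258] 274.6705627441406 182.25205993652344 31.28042221069336 [515.16394004 225.54712938  34.        ]
z pct [ 1.  20.7 33.6 34.3 35.2]
top (3, 846) [517.28330936 223.3276042   33.99496503] [492.41479828 199.77292075  30.3486821 ] [543.11221437 250.797428    36.71357475] [1.11490502e-02 2.99795937e-04 2.81607947e+01]
s [185 166  24  26 476] 196.36598205566406 178.8634033203125 13.27759075164795 [509.67319095 210.79263886  34.        ]
```

View pics/w3.png

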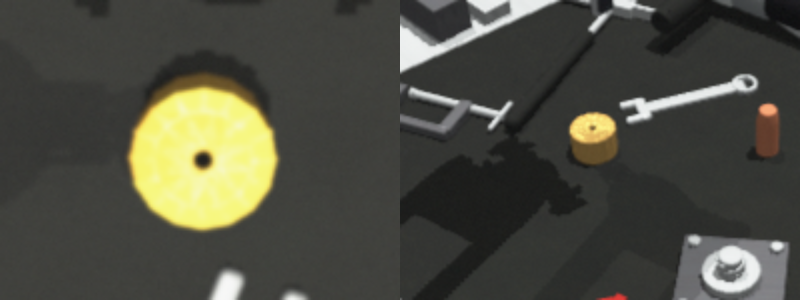

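The nut is upright and unmoved, with its top centred near (517.8, 225.3). The fingers shut on top of it although the TCP read 29, so I'll check the real fingertip position in the depth image I already have.

Run:
```python
from h import *
c=dict(np.load('/tmp/w1.npz'));d=c['d'];K=c['mtx'];vv,uu=np.nonzero((d>20)&(d<240));dd=d[vv,uu]
P=(c['extrinsics']@np.array([(uu-K[0,2])/K[0,0]*dd,-(vv-K[1,2])/K[1,1]*dd,-dd,np.ones_like(dd)]))[:3]-np.array([[516.1],[226.3],[200.2]])
for a,b in((100,180),(370,450)):
  for lo in range(270,420,15):
    s=(uu>=a)&(uu<b)&(vv>=lo)&(vv<lo+15)
    if s.sum(): print(a,lo,P[:,s].min(1).round(0),P[:,s].max(1).round(0))
for r in range(270,420,15): print(r,d[r,100:180:8].round(0))
```

```text
100 270 [-11. -50.  19.] [ -7. -43.  25.]
100 285 [-11. -56.  17.] [ -0. -42.  35.]
100 300 [-11. -57.  17.] [  6. -42.  44.]
100 315 [-11. -57.  18.] [ 11. -42.  52.]
100 330 [-13. -57.  23.] [ 12. -42.  62.]
100 345 [-14. -51.  33.] [ 12. -40.  67.]
100 360 [-17. -49.  41.] [ 12. -31.  78.]
100 375 [-17. -46.  48.] [ 12. -27.  83.]
100 390 [-18. -42.  81.] [-15. -23.  87.]
100 405 [-18. -41.  84.] [-10. -20.  91.]
370 270 [-11.  42.  19.] [-8. 49. 24.]
370 285 [-11.  42.  17.] [-0. 55. 35.]
370 300 [-11.  42.  18.] [ 6. 56. 44.]
370 315 [-11.  42.  18.] [11. 56. 53.]
370 330 [-14.  42.  23.] [13. 57. 62.]
370 345 [-14.  40.  32.] [12. 50. 67.]
370 360 [-17.  30.  41.] [12. 48. 78.]
370 375 [-18.  27.  48.] [12. 45. 83.]
370 390 [-18.  23.  81.] [-15.  41.  87.]
370 405 [-18.  20.  84.] [-10.  40.  91.]
270 [388. 388. 388. 388. 388. 389. 389. 388. 388. 388.]
285 [393. 393. 394. 393. 395. 394. 140. 140. 141. 393.]
300 [398. 399. 401. 400. 136. 130. 129. 129. 139. 400.]
315 [408. 405. 405. 128. 122. 121. 123. 130. 140. 149.]
330 [413. 120. 120. 114. 115. 114. 122. 129. 139. 413.]
345 [103. 105. 106. 112. 111. 114. 121. 129. 139. 419.]
360 [100. 101. 100. 100. 112. 114. 121. 131. 426. 427.]
375 [ 95.  95.  94.  94.  88.  87.  88. 434. 433. 433.]
390 [ 85.  83.  83.  83.  83.  84.  83.  84. 441. 441.]
405 [ 80.  80.  79.  80.  80.  81.  79.  80.  80. 448.]
```

The depth image settles it. With the jaws open, the tips really stand 17 mm behind the reported TCP, and shut about 4–5 mm behind, which matches the contact at 29. So the nominal nose is about 26 mm off, and I'll use the measured tips: TCP ≈ foot − 3.

Emit:
carry_out(commands=[0.06,-0.0001,-0.0015,0,0,0,-1,0.12,-0.0001,-0.0015,0,0,0,-1,0.16,-0.0001,-0.0015,0,0,0,-1,0.185,-0.0001,-0.0015,0,0,0,-1,0.195,-0.0001,-0.0015,0,0,0,-1,0.2,-0.0001,-0.0015,0,0,0,-1,0.2,-0.0001,-0.0015,0,0,0,-1])

```text
time: 5.22
tool_pos: [517.5, 225.5, -2.8]
tcp_rot: [149.5, 89.9, 149.5]
ft_force: [-0.3, 0.3, -0.0]
finger_gap: 85.5
```

Emit:
carry_out(commands=[0,0,0,0,0,0,-0.4,0,0,0,0,0,0,0,0,0,0,0,0,0,1,0,0,0,0,0,0,1,0,0,0,0,0,0,1], grip_force=30)

```text
time: 5.85
tool_pos: [518.3, 225.9, -1.5]
tcp_rot: [92.4, 89.9, 92.4]
ft_force: [-1.4, -0.7, 6.0]
finger_gap: 49.8
```

Run:
```python
from h import *
from bench import optics
go((500,100,60),45)
c=optics.calibration('wrist');p,d=optics.snapshot('wrist');K=c['mtx'];vv,uu=np.nonzero((d>20)&(vv_:=(np.arange(420)[:,None]>150)));dd=d[vv,uu]
P=(c['extrinsics']@np.array([(uu-K[0,2])/K[0,0]*dd,-(vv-K[1,2])/K[1,1]*dd,-dd,np.ones_like(dd)]))[:3]
for lo,hi in((-36,-25),(25,36)):
    y=P[1]-225.5;s=(y>lo)&(y<hi)&(abs(P[0]-518)<30)&(P[2]<60);print(np.sort(P[2,s&(P[2]>4)])[:40:4].round(1))
```

```text
t 5.85 tcp [518.3 225.9  -1.5] jaw 90.0 J6 -71.8 F [-1.4 -0.7  6. ] M [-0.084  0.275 -0.026] gap 49.8
cmd [-0.0617 -0.1258 -0.0184] [ 4.502e+01 -4.000e-02 -1.000e-01]
[ 9.5 10.1 10.7 11.  11.3 11.5 11.8 12.  12.2 12.4]
[ 9.  10.  10.3 10.7 10.9 11.2 11.6 11.6 11.9 12.2]
```

Emit:
carry_out(commands=[-0.03,0,0,0,0,0,1,-0.06,0,0,0,0,0,1,-0.06,-0.06,-0.009,22,0,0,1,-0.06,-0.1258,-0.0184,45,0,-0.1,1,-0.06,-0.1258,-0.0184,45,0,-0.1,1,-0.06,-0.1258,-0.0184,45,0,-0.1,1,-0.06,-0.1258,-0.0184,45,0,-0.1,1,-0.03,-0.1258,-0.0184,45,0,-0.1,1,-0.012,-0.1258,-0.0184,45,0,-0.1,1,-0.006,-0.1258,-0.0184,45,0,-0.1,1,-0.002,-0.1258,-0.0184,45,0,-0.1,1,-0.002,-0.1258,-0.0184,45,0,-0.1,1])

```text
time: 7.4
tool_pos: [500.3, 100.1, 0.6]
tcp_rot: [-167.4, 90.0, 147.6]
ft_force: [0.4, 0.1, -2.6]
finger_gap: 49.7
```

Run:
```python
from h import *
go((500,100,-1.5),45)
```

```text
t 7.4 tcp [500.3 100.1   0.6] jaw 45.0 J6 -39.5 F [ 0.4  0.1 -2.6] M [ 0.022 -0.03  -0.021] gap 49.7
cmd [ 0.0021 -0.0003 -0.0001] [ 0.04 -0.02  0.01]
```

Emit:
carry_out(commands=[0.002,0,0,0,0,0,1,0.002,0,0,0,0,0,-0.5,0.002,0,0,0,0,0,-1,0.002,0,0,-10,0,0,-1,0.002,0,0,-20,0,0,-1,0.002,0,0,-30,0,0,-1,0.002,0,0,-40,0,0,-1,0.002,0,0,-50,0,0,-1,0.002,0,0,-60,0,0,-1,0.002,0,0,-70,0,0,-1,0.002,0,0,-80,0,0,-1,0.002,0,0,-90,0,0,-1])

```text
time: 8.9
tool_pos: [500.8, 100.2, -0.9]
tcp_rot: [-18.5, 90.0, 26.9]
ft_force: [-0.2, -0.2, 0.9]
finger_gap: 85.6
```

Emit:
carry_out(commands=[0,0,0,0,0,0,-0.4,0,0,0,0,0,0,0,0,0,0,0,0,0,1,0,0,0,0,0,0,1,0,0,0,0,0,0,1,-0.03,0,0,0,0,0,1,-0.06,0,0,0,0,0,1,-0.08,0,0,0,0,0,1,-0.08,0,0,0,0,0,1])

```text
time: 10.02
tool_pos: [501.8, 100.3, 80.3]
tcp_rot: [-36.6, 89.8, 8.7]
ft_force: [1.1, 0.1, -3.4]
finger_gap: 49.8
```

Run:
```python
from h import *
go((502,-33,80),136)
c=dict(np.load('/tmp/w1.npz'))
```

```text
t 10.03 tcp [501.8 100.3  80.3] jaw 135.3 J6 -129.8 F [ 1.1  0.1 -3.4] M [-0.032 -0.026 -0.   ] gap 49.8
cmd [ 0.0002 -0.0938 -0.0946] [-0.69  0.16  0.12]
```

Run:
```python
from h import *
go((550,15,100),133)
```

```text
t 10.03 tcp [501.8 100.3  80.3] jaw 135.3 J6 -129.8 F [ 1.1  0.1 -3.4] M [-0.032 -0.026 -0.   ] gap 49.8
cmd [-0.0196 -0.0942 -0.0267] [2.31 0.16 0.12]
```

Emit:
carry_out(commands=[-0.02,-0.047,-0.0135,2.3,0.16,0.1,1,-0.02,-0.0942,-0.0267,2.3,0.16,0.1,1,-0.02,-0.0942,-0.0267,2.3,0.16,0.1,1,-0.02,-0.0942,-0.0267,2.3,0.16,0.1,1,-0.02,-0.0942,-0.0267,2.3,0.16,0.1,1])

```text
time: 10.65
tool_pos: [548.8, 15.9, 99.2]
tcp_rot: [128.8, 89.9, 171.9]
ft_force: [0.4, -0.7, -3.0]
finger_gap: 49.5
```

Run:
```python
from h import *
from bench import optics
go((502,-33,80),133)
c=optics.calibration('wrist');p,d=optics.snapshot('wrist');np.savez('/tmp/w4.npz',p=p,d=d,**c)
cv2.imwrite('pics/w4.png',p[:,:,::-1])
K=c['mtx'];vv,uu=np.mgrid[:420,:560].reshape(2,-1);dd=d.ravel()
P=(c['extrinsics']@np.array([(uu-K[0,2])/K[0,0]*dd,-(vv-K[1,2])/K[1,1]*dd,-dd,np.ones_like(dd)]))[:3]
n=np.hypot(P[0]-502,P[1]+33)<45
for z0,tol in((49,2.5),(26,3)):
    s=n&(abs(P[2]-z0)<tol);q=np.float32(P[:2,s].T);cc=cv2.minEnclosingCircle(q);print(z0,s.sum(),cc,P[2,s].mean(),P[:,s].min(1),P[:,s].max(1))
```

```text
t 10.65 tcp [548.8  15.9  99.2] jaw 133.0 J6 -136.7 F [ 0.4 -0.7 -3. ] M [0.02  0.018 0.015] gap 49.5
cmd [ 0.0193 -0.0038 -0.0676] [ 0.04 -0.07 -0.08]
49 1657 ((503.73834228515625, -32.448726654052734), 12.354162216186523) 49.04935782209546 [491.79048905 -44.41130107  46.79297794] [515.95591791 -20.28256301  51.37682831]
26 5334 ((503.81195068359375, -32.38200759887695), 28.982484817504883) 26.1459204605445 [474.98000244 -61.22008385  23.81754892] [532.46291861  -3.46685429  28.81665244]
```

View pics/w4.png

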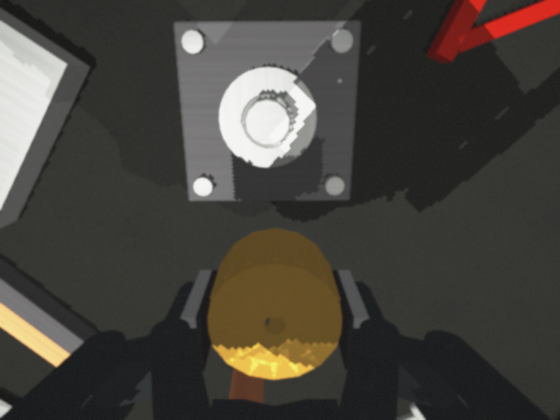

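The stud axis comes out at (503.8, −32.4), with top and shoulder agreeing in height and radius. The nut sits centred between the jaws, so I'll check its offset and height in the hand.

Run:
```python
from h import *
c=dict(np.load('/tmp/w4.npz'));p,d=c['p'],c['d'];K=c['mtx'];hsv=cv2.cvtColor(p,cv2.COLOR_RGB2HSV)
m=(hsv[...,1]>120)&(hsv[...,0]>10)&(hsv[...,0]<40)&(hsv[...,2]>40);st,b=blob(m,274,305,90)
vv,uu=np.nonzero(b);dd=d[vv,uu]
P=(c['extrinsics']@np.array([(uu-K[0,2])/K[0,0]*dd,-(vv-K[1,2])/K[1,1]*dd,-dd,np.ones_like(dd)]))[:3]-np.array([[548.8],[15.9],[99.2]])
print('z',np.percentile(P[2],[0.5,2,10,50,75,90,98]).round(1))
a=np.radians(133);t=P[2]>np.percentile(P[2],95)-3
y=P[0]*np.cos(a)+P[1]*np.sin(a);z=P[0]*np.sin(a)-P[1]*np.cos(a)
print('top ztool',np.percentile(z[t],[.5,99.5]).round(1),'ytool',np.percentile(y[t],[.5,99.5]).round(1),'all ztool min',np.percentile(z,.5))
go((503.8,-32.4,64),133)
```

```text
z [-97.6   2.6  15.1  34.2  34.6  35.   35.5]
top ztool [-82.6  24.5] ytool [-24.8  23.4] all ztool min -25.95673653245557
t 10.7 tcp [549.1  16.   99.5] jaw 133.1 J6 -136.7 F [-0.1 -0.5 -2.5] M [ 0.055 -0.021 -0.01 ] gap 49.9
cmd [ 0.0356 -0.0045 -0.0661] [ 0.06 -0.05 -0.06]
```

Emit:
carry_out(commands=[0,-0.002,-0.033,0,0,0,1,0,-0.0045,-0.0661,0,0,0,1,0.02,-0.0045,-0.0661,0,0,0,1,0.0356,-0.0045,-0.0661,0,0,0,1,0.0356,-0.0045,-0.0661,0,0,0,1,0.0356,-0.0045,-0.0661,0,0,0,1])

```text
time: 11.45
tool_pos: [504.2, -32.0, 64.3]
tcp_rot: [129.1, 89.9, 172.2]
ft_force: [-0.2, -0.4, -3.1]
finger_gap: 50.1
```

Run:
```python
from h import *
go((503.8,-32.4,44),133)
```

```text
t 11.45 tcp [504.2 -32.   64.3] jaw 133.1 J6 -142.6 F [-0.2 -0.4 -3.1] M [-0.01   0.003 -0.03 ] gap 50.1
cmd [ 0.0203 -0.     -0.0005] [ 0.11 -0.04 -0.05]
```

Now I descend onto the stud to TCP 44, slowly, and check the force.

Emit:
carry_out(commands=[0.007,0,-0.0005,0.1,0,0,1,0.012,0,-0.0005,0.1,0,0,1,0.016,0,-0.0005,0.1,0,0,1,0.02,0,-0.0005,0.1,0,0,1,0.02,0,-0.0005,0.1,0,0,1])

```text
time: 12.08
tool_pos: [503.4, -32.4, 43.8]
tcp_rot: [129.0, 89.9, 172.0]
ft_force: [0.9, 0.3, -3.7]
finger_gap: 49.9
```

Emit:
carry_out(commands=[0.0015,0,0,0,0,0,1,0.003,0,0,0,0,0,1,0.003,0,0,0,0,0,1])

```text
time: 12.45
tool_pos: [503.3, -32.3, 40.7]
tcp_rot: [127.9, 89.9, 170.9]
ft_force: [-0.1, 0.3, -4.2]
finger_gap: 49.9
```

Emit:
carry_out(commands=[0.001,0,0,0,0,0,1,0.002,0,0,0,0,0,1,0.002,0,0,0,0,0,1])

```text
time: 12.82
tool_pos: [503.4, -32.3, 38.9]
tcp_rot: [127.5, 89.9, 170.5]
ft_force: [-1.1, 0.0, -0.7]
finger_gap: 49.5
```

Emit:
carry_out(commands=[0.001,0,0,0,0,0,1,0.002,0,0,0,0,0,1,0.002,0,0,0,0,0,1])

```text
time: 13.2
tool_pos: [503.8, -32.3, 38.5]
tcp_rot: [123.4, 89.9, 166.4]
ft_force: [-8.5, 1.7, 13.7]
finger_gap: 50.0
```

Emit:
carry_out(commands=[0.001,0,0,0,0,0,1,0.0015,0,0,0,0,0,1,0.0015,0,0,0,0,0,1])

```text
time: 13.58
tool_pos: [503.8, -32.2, 38.5]
tcp_rot: [126.8, 89.9, 169.8]
ft_force: [-9.4, 1.5, 14.8]
finger_gap: 50.1
```

Contact is at foot ≈ 39 (13 mm above the shoulder), so home should be about 197° down at TCP ≈ 25.4, and a spatter stop at TCP ≈ 28.5–30. I ease sideways and start turning clockwise.

Emit:
carry_out(commands=[0,0.0005,-0.0006,0,0,0,1,0.0003,0.0005,-0.0006,5,0,0,1,0.0007,0.0005,-0.0006,10,0,0,1,0.001,0.0005,-0.0006,15,0,0,1,0.0013,0.0005,-0.0006,20,0,0,1], grip_force=20)

```text
time: 14.2
tool_pos: [503.3, -32.3, 37.5]
tcp_rot: [143.2, 89.9, 166.1]
ft_force: [-1.5, 0.3, 1.2]
finger_gap: 50.0
```

Run:
```python
from h import *
go((503.3,-32.3,34),None,45)
```

```text
t 14.2 tcp [503.3 -32.3  37.5] jaw 112.9 J6 -122.4 F [-1.5  0.3  1.2] M [0.152 0.25  0.034] gap 50.0
cmd [ 0.0035 -0.     -0.    ] [ 4.5e+01 -8.0e-02 -2.0e-02]
```

Emit:
carry_out(commands=[0.0006,0,0,9,0,0,1,0.0012,0,0,18,0,0,1,0.0018,0,0,27,0,0,1,0.0024,0,0,36,0,0,1,0.003,0,0,45,0,0,1])

```text
time: 14.82
tool_pos: [503.4, -32.3, 34.5]
tcp_rot: [-171.6, 89.9, 166.0]
ft_force: [-0.9, 0.2, 1.2]
finger_gap: 49.6
```

Run:
```python
from h import *
go((503.3,-32.3,34),None,30)
```

```text
t 14.82 tcp [503.4 -32.3  34.5] jaw 67.6 J6 -77.1 F [-0.9  0.2  1.2] M [ 0.075  0.265 -0.017] gap 49.6
cmd [ 0.0005 -0.     -0.0001] [30.   -0.07  0.03]
```

Emit:
carry_out(commands=[0.0006,0,0,9,0,0,1,0.0012,0,0,18,0,0,1,0.0018,0,0,27,0,0,1,0.0024,0,0,36,0,0,1])

```text
time: 15.32
tool_pos: [503.4, -32.4, 32.1]
tcp_rot: [-128.7, 89.9, 172.6]
ft_force: [-1.2, -0.7, 0.8]
finger_gap: 49.7
```

Emit:
carry_out(commands=[0.0003,0,0,4,0,0,1,0.0005,0,0,8,0,0,1])

```text
time: 15.58
tool_pos: [503.3, -32.4, 31.6]
tcp_rot: [-119.5, 89.9, 173.7]
ft_force: [-1.7, -0.1, 0.9]
finger_gap: 49.8
```

Run:
```python
from h import *
go((503.3,-32.3,34),None,30)
```

```text
t 15.57 tcp [503.3 -32.4  31.6] jaw 23.1 J6 -32.6 F [-1.7 -0.1  0.9] M [ 0.019  0.309 -0.031] gap 49.8
cmd [-0.0024  0.     -0.0001] [ 3.e+01 -2.e-02  7.e-02]
```

Emit:
carry_out(commands=[0.0002,0,0,3,0,0,1,0.0004,0,0,6,0,0,1], grip_force=10)

```text
time: 15.82
tool_pos: [503.3, -32.4, 31.2]
tcp_rot: [-113.4, 89.9, 173.7]
ft_force: [-1.5, 0.1, -0.3]
finger_gap: 49.6
```

```bash
cat > m.py <<'E'
from bench import sense
s=sense();print(round(s['time'],2),s['tool_pos'].round(2),'J6',s['joint_pos'][5].round(2),'F',s['ft_force'].round(1),'M',s['wrist_torque'].round(3),'tau6',s['joint_efforts'][5].round(3),'gap',round(s['finger_gap'],1))
E
python3 m.py
```

```text
15.82 [503.32 -32.38  31.18] J6 -26.53 F [-1.5  0.1 -0.3] M [ 0.095  0.262 -0.013] tau6 -0.834 gap 49.6
```

Emit:
carry_out(commands=[0.0002,0,0,3,0,0,1,0.0004,0,0,6,0,0,1])

```text
time: 16.08
tool_pos: [503.3, -32.4, 30.7]
tcp_rot: [-107.6, 89.9, 173.3]
ft_force: [-1.2, 0.9, 0.8]
finger_gap: 49.7
```

```bash
python3 m.py
```

```text
16.07 [503.27 -32.35  30.74] J6 -20.43 F [-1.2  0.9  0.8] M [0.064 0.261 0.006] tau6 -0.843 gap 49.7
```

Emit:
carry_out(commands=[0.0002,0,0,3,0,0,1,0.0004,0,0,6,0,0,1])

```text
time: 16.32
tool_pos: [503.3, -32.3, 30.4]
tcp_rot: [-105.8, 89.9, 169.0]
ft_force: [-1.4, 0.2, -0.1]
finger_gap: 49.8
```

```bash
python3 m.py
```

```text
16.32 [503.3  -32.32  30.36] J6 -14.34 F [-1.4  0.2 -0.1] M [0.103 0.178 0.021] tau6 -0.843 gap 49.8
```

Emit:
carry_out(commands=[0.0002,0,0,3,0,0,1,0.0004,0,0,6,0,0,1])

```text
time: 16.58
tool_pos: [503.3, -32.3, 29.9]
tcp_rot: [-98.8, 89.9, 169.9]
ft_force: [-2.0, 0.4, 0.0]
finger_gap: 49.4
```

```bash
python3 m.py
```

```text
16.57 [503.27 -32.31  29.92] J6 -8.24 F [-2.   0.4  0. ] M [ 0.131  0.296 -0.014] tau6 -0.844 gap 49.4
```

Emit:
carry_out(commands=[0.0002,0,0,3,0,0,1,0.0004,0,0,6,0,0,1])

```text
time: 16.82
tool_pos: [503.3, -32.3, 29.6]
tcp_rot: [-94.2, 89.9, 168.4]
ft_force: [-1.9, 0.6, 1.4]
finger_gap: 49.4
```

```bash
python3 m.py
```

```text
16.82 [503.33 -32.29  29.59] J6 -2.14 F [-1.9  0.6  1.4] M [0.103 0.331 0.059] tau6 -0.838 gap 49.4
```

Emit:
carry_out(commands=[0.0001,0,0,2,0,0,1,0.0003,0,0,4,0,0,1])

```text
time: 17.08
tool_pos: [503.6, -32.3, 29.6]
tcp_rot: [-90.4, 90.0, 168.1]
ft_force: [-2.2, 0.7, 2.6]
finger_gap: 49.7
```

```bash
python3 m.py
```

```text
17.07 [503.6  -32.34  29.55] J6 1.95 F [-2.2  0.7  2.6] M [0.025 0.308 0.011] tau6 -0.544 gap 49.7
```

Emit:
carry_out(commands=[0.0001,0,0,1.5,0,0,1,0.0002,0,0,3,0,0,1])

```text
time: 17.32
tool_pos: [503.9, -32.4, 29.6]
tcp_rot: [-79.1, 90.0, 176.4]
ft_force: [-0.9, 0.2, 3.1]
finger_gap: 49.9
```

```bash
python3 m.py
```

```text
17.32 [503.88 -32.44  29.57] J6 5.03 F [-0.9  0.2  3.1] M [-0.066  0.157 -0.026] tau6 -0.397 gap 49.9
```

Emit:
carry_out(commands=[0.0002,0,0,2,0,0,1,0.0004,0,0,4,0,0,1])

```text
time: 17.58
tool_pos: [504.2, -32.5, 29.4]
tcp_rot: [90.2, 90.0, -18.4]
ft_force: [-1.4, 0.8, 4.9]
finger_gap: 49.8
```

```bash
python3 m.py; sleep 0.1; python3 m.py
```

```text
17.57 [504.21 -32.53  29.45] J6 9.17 F [-1.4  0.8  4.9] M [0.027 0.263 0.095] tau6 -0.545 gap 49.8
17.57 [504.21 -32.53  29.45] J6 9.17 F [-1.4  0.8  4.9] M [0.027 0.263 0.095] tau6 -0.545 gap 49.8
```

Emit:
carry_out(commands=[0.0001,0,0,2,0,0,1,0.0002,0,0,4,0,0,1])

```text
time: 17.82
tool_pos: [504.5, -32.6, 29.5]
tcp_rot: [97.8, 89.9, -15.0]
ft_force: [-1.0, -0.9, 4.4]
finger_gap: 50.0
```

```bash
python3 m.py
```

```text
17.82 [504.5  -32.57  29.48] J6 13.31 F [-1.  -0.9  4.4] M [-0.062  0.164  0.032] tau6 -0.514 gap 50.0
```

Torque stays small, but z has stalled at about 29.5 over 15° of turn. I'll check the nut's height by depth, and whether it still turns with the jaws.

```bash
cat > n.py <<'E'
from h import *
from bench import optics,sense
import sys
s=sense();c=optics.calibration('wrist');zs=[];ss=[]
for i in range(3):
    p,d=optics.snapshot('wrist');K=c['mtx'];vv,uu=np.mgrid[:420,:560].reshape(2,-1);dd=d.ravel()
    P=(c['extrinsics']@np.array([(uu-K[0,2])/K[0,0]*dd,-(vv-K[1,2])/K[1,1]*dd,-dd,np.ones_like(dd)]))[:3]
    hsv=cv2.cvtColor(p,cv2.COLOR_RGB2HSV).reshape(-1,3);m=(hsv[:,1]>100)&(hsv[:,0]>10)&(hsv[:,0]<40)&(hsv[:,2]>30)
    R=np.hypot(P[0]-503.8,P[1]+32.4)
    t=m&(R<18)&(P[2]>52);zs.append(np.median(P[2,t]))
    q=(R>40)&(R<50)&(abs(P[2]-14)<4);ss.append(np.median(P[2,q]) if q.sum()>50 else np.nan)
    f=m&(R<40)&(P[2]<58)
print('tcp',s['tool_pos'].round(2),'top z',np.round(zs,2),'plate z',np.round(ss,2),'lowest nut pts',np.percentile(P[2,f],[1,3,5,10]).round(1),f.sum())
if len(sys.argv)>1: cv2.imwrite(f'pics/{sys.argv[1]}.png',p[:,:,::-1])
E
python3 n.py w5; python3 m.py
```

```text
tcp [504.5  -32.57  29.48] top z [64.   63.99 64.  ] plate z [14.16 14.15 14.15] lowest nut pts [31.4 32.4 33.4 35.1] 2865
17.98 [504.5  -32.59  29.5 ] J6 13.18 F [-0.6  0.1  4.6] M [-0.056  0.089  0.023] tau6 0.287 gap 49.9
```

View pics/w5.png

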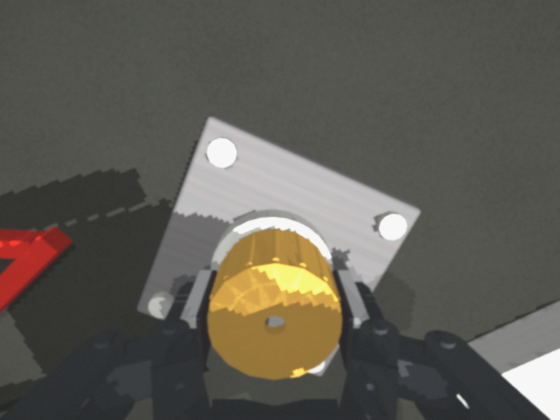

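Nut top is 64.0, so the foot is about 3.9 mm above the shoulder. I'll recentre, take a firmer grip and turn in small steps to feel whether it is a hard stop.

Run:
```python
from h import *
go((503.4,-32.3,29.5))
```

```text
t 17.98 tcp [504.5 -32.6  29.5] jaw -22.7 J6 13.2 F [-0.6  0.1  4.6] M [-0.056  0.089  0.023] gap 49.9
cmd [-0.     -0.0011  0.0002] [ 0.   -0.01 -0.07]
```

Emit:
carry_out(commands=[0,0,0,0,0,0,-0.5,0,-0.0011,0.0002,0,0,0,-0.5,0,-0.0011,0.0002,0,0,0,-0.5,0,-0.0011,0.0002,0,0,0,0,0,-0.0011,0.0002,0,0,0,1,0,-0.0011,0.0002,0,0,0,1,0,-0.0011,0.0002,0,0,0,1], grip_force=25)

```text
time: 18.85
tool_pos: [503.5, -32.4, 29.6]
tcp_rot: [98.5, 89.9, -14.2]
ft_force: [-0.7, -0.2, 2.6]
finger_gap: 50.1
```

```bash
python3 m.py
```

```text
18.85 [503.5  -32.37  29.58] J6 13.19 F [-0.7 -0.2  2.6] M [-0.057  0.059  0.006] tau6 0.002 gap 50.1
```

Emit:
carry_out(commands=[0.0001,0,0,1,0,0,1,0.0001,0,0,2,0,0,1])

```text
time: 19.1
tool_pos: [503.6, -32.3, 29.6]
tcp_rot: [105.2, 89.9, -9.6]
ft_force: [-0.5, 0.9, 2.7]
finger_gap: 50.0
```

```bash
python3 m.py
```

```text
19.1 [503.6  -32.31  29.57] J6 15.26 F [-0.5  0.9  2.7] M [-0.032  0.05  -0.017] tau6 -0.29 gap 50.0
```

Emit:
carry_out(commands=[0.0001,0,0,1.5,0,0,1,0.0002,0,0,3,0,0,1])

```text
time: 19.35
tool_pos: [503.8, -32.3, 29.5]
tcp_rot: [108.6, 89.9, -9.3]
ft_force: [-0.9, -0.3, 2.8]
finger_gap: 49.9
```

```bash
python3 m.py
```

```text
19.35 [503.76 -32.32  29.52] J6 18.37 F [-0.9 -0.3  2.8] M [0.024 0.04  0.034] tau6 -0.411 gap 49.9
```

Emit:
carry_out(commands=[0.0001,0,0,2,0,0,1,0.0003,0,0,4,0,0,1])

```text
time: 19.6
tool_pos: [503.8, -32.4, 29.4]
tcp_rot: [111.1, 89.9, -10.9]
ft_force: [-2.5, 0.9, 7.0]
finger_gap: 49.8
```

```bash
python3 m.py
```

```text
19.6 [503.82 -32.36  29.44] J6 22.51 F [-2.5  0.9  7. ] M [ 0.08   0.377 -0.002] tau6 -0.511 gap 49.8
```

Emit:
carry_out(commands=[0,0,0,2,0,0,1,0,0,0,4,0,0,1])

```text
time: 19.85
tool_pos: [503.5, -32.4, 29.4]
tcp_rot: [105.9, 89.9, -20.3]
ft_force: [-3.6, 0.8, 6.3]
finger_gap: 49.9
```

```bash
python3 m.py; python3 n.py w6
python3 - <<'E'
import cv2,numpy as np
a=cv2.imread('pics/w5.png')[200:400,180:370];b=cv2.imread('pics/w6.png')[200:400,180:370]
cv2.imwrite('pics/cmp.png',cv2.resize(np.hstack([a,b]),None,fx=2.1,fy=2.1,interpolation=2))
E
```

```text
19.85 [503.52 -32.42  29.38] J6 26.65 F [-3.6  0.8  6.3] M [-0.046  0.532  0.075] tau6 -0.476 gap 49.9
tcp [503.52 -32.42  29.38] top z [63.91 63.92 63.91] plate z [14.16 14.16 14.17] lowest nut pts [31.1 32.3 33.3 35. ] 2840
```

View pics/cmp.png

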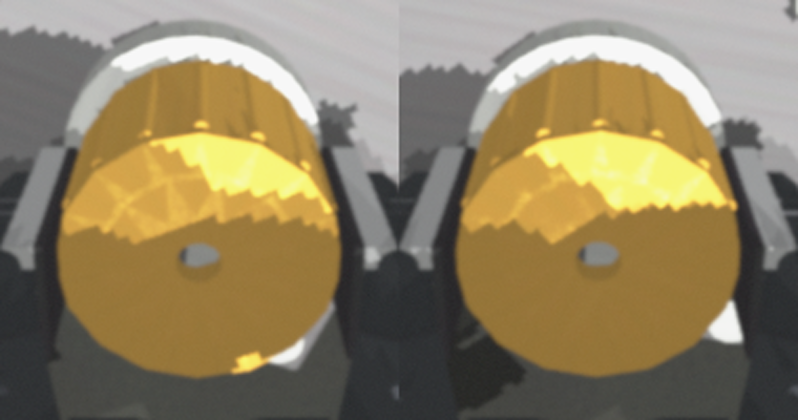

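The flutes sit the same way in the jaws in both crops, so the nut turned with the jaws by about 13° while dropping only 0.1 mm. It is stopped axially and is taking up thread play. I keep feeling for the torque stop in small steps.

Emit:
carry_out(commands=[0,0,0,2,0,0,1,0,0,0,3,0,0,1])

```text
time: 20.25
tool_pos: [503.3, -32.4, 29.4]
tcp_rot: [96.4, 90.0, -32.8]
ft_force: [-3.9, -1.0, 6.1]
finger_gap: 50.3
```

```bash
python3 m.py
```

```text
20.25 [503.31 -32.43  29.41] J6 29.71 F [-3.9 -1.   6.1] M [-0.199  0.601  0.043] tau6 -0.006 gap 50.3
```

Emit:
carry_out(commands=[0,0,0,2,0,0,1,0,0,0,4,0,0,1])

```text
time: 20.5
tool_pos: [503.1, -32.4, 29.3]
tcp_rot: [72.0, 90.0, -61.4]
ft_force: [-2.5, 0.9, 4.9]
finger_gap: 50.2
```

```bash
python3 m.py
```

```text
20.5 [503.08 -32.4   29.3 ] J6 33.85 F [-2.5  0.9  4.9] M [0.145 0.396 0.171] tau6 -0.393 gap 50.2
```

Emit:
carry_out(commands=[0,0,0,0.7,0,0,1,0,0,0,0.7,0,0,1])

```text
time: 20.75
tool_pos: [503.1, -32.4, 29.3]
tcp_rot: [69.4, 90.0, -64.6]
ft_force: [-2.7, 1.0, 5.1]
finger_gap: 49.9
```

```bash
python3 m.py; python3 n.py
```

```text
20.75 [503.06 -32.38  29.28] J6 34.55 F [-2.7  1.   5.1] M [0.133 0.347 0.126] tau6 0.317 gap 49.9
tcp [503.06 -32.38  29.28] top z [63.76 63.77 63.76] plate z [14.16 14.15 14.15] lowest nut pts [31.1 32.3 33.1 34.9] 2885
```

Emit:
carry_out(commands=[0,0,0,1.3,0,0,1,0,0,0,1.3,0,0,1])

```text
time: 21.15
tool_pos: [503.1, -32.4, 29.3]
tcp_rot: [85.8, 90.0, -49.5]
ft_force: [-1.5, 0.5, 4.1]
finger_gap: 50.1
```

```bash
python3 m.py; python3 n.py
python3 - <<'E'
from h import *
go((503.3,-32.4,31),None,-60)
E
```

```text
21.15 [503.13 -32.39  29.26] J6 35.86 F [-1.5  0.5  4.1] M [0.041 0.163 0.161] tau6 0.347 gap 50.1
tcp [503.13 -32.39  29.26] top z [63.72 63.72 63.72] plate z [14.16 14.17 14.15] lowest nut pts [30.7 32.3 33.2 35. ] 2879
t 21.3 tcp [503.1 -32.4  29.2] jaw -45.3 J6 35.8 F [-1.1  0.2  3.7] M [0.113 0.149 0.122] gap 50.0
cmd [-0.0018  0.0001 -0.0001] [-6.e+01  2.e-02 -3.e-02]
```

Emit:
carry_out(commands=[0,0,0,1.3,0,0,1,0,0,0,1.3,0,0,1])

```text
time: 21.55
tool_pos: [503.2, -32.3, 29.2]
tcp_rot: [97.9, 90.0, -38.7]
ft_force: [0.2, 0.2, 2.7]
finger_gap: 49.9
```

```bash
python3 m.py; python3 n.py
```

```text
21.55 [503.16 -32.34  29.2 ] J6 37.16 F [0.2 0.2 2.7] M [0.057 0.068 0.176] tau6 0.405 gap 49.9
tcp [503.16 -32.34  29.2 ] top z [63.69 63.68 63.66] plate z [14.17 14.16 14.14] lowest nut pts [31.2 32.2 33.  34.8] 2857
```

The stop is confirmed: torque 0.18 N·m and rising, and the nut sits about 3.5 mm above the shoulder. That means scrap. Unscrewing now, play first and then rising with the lead.

Emit:
carry_out(commands=[0,0,0,-7,0,0,1,0,0,0,-15,0,0,1,-0.0003,0,0,-23,0,0,1,-0.0006,0,0,-31,0,0,1,-0.001,0,0,-39,0,0,1], grip_force=30)

```text
time: 22.32
tool_pos: [503.0, -32.6, 29.9]
tcp_rot: [35.0, 90.0, -62.4]
ft_force: [1.4, -0.5, -2.3]
finger_gap: 50.1
```

```bash
python3 m.py
```

```text
22.32 [503.04 -32.56  29.85] J6 -2.13 F [ 1.4 -0.5 -2.3] M [-0.161 -0.408 -0.058] tau6 2.314 gap 50.1
```

Little force. On with 70° more, rising 4.7 mm.

Emit:
carry_out(commands=[-0.0006,0,0,-9,0,0,1,-0.0012,0,0,-18,0,0,1,-0.0018,0,0,-27,0,0,1,-0.0024,0,0,-36,0,0,1,-0.003,0,0,-45,0,0,1,-0.0036,0,0,-54,0,0,1,-0.0042,0,0,-63,0,0,1,-0.0047,0,0,-70,0,0,1])

```text
time: 23.32
tool_pos: [503.3, -32.3, 34.4]
tcp_rot: [26.6, 89.9, -0.5]
ft_force: [2.3, 2.2, -1.5]
finger_gap: 49.9
```

```bash
python3 m.py
```

```text
23.32 [503.35 -32.28  34.35] J6 -72.38 F [ 2.3  2.2 -1.5] M [ 0.437 -0.378 -0.03 ] tau6 1.705 gap 49.9
```

Emit:
carry_out(commands=[-0.0006,0,0,-9,0,0,1,-0.0012,0,0,-18,0,0,1,-0.0018,0,0,-27,0,0,1,-0.0024,0,0,-36,0,0,1,-0.003,0,0,-45,0,0,1,-0.0036,0,0,-54,0,0,1,-0.0042,0,0,-63,0,0,1,-0.0047,0,0,-70,0,0,1])

```text
time: 24.32
tool_pos: [503.2, -32.0, 38.9]
tcp_rot: [-7.5, 89.9, 35.6]
ft_force: [-0.2, 1.9, 1.3]
finger_gap: 49.5
```

```bash
python3 m.py;python3 - <<'E'
from h import *
go((503.3,-32.4,100))
go((432.7,-248,100))
E
```

```text
24.32 [503.21 -31.98  38.87] J6 -142.63 F [-0.2  1.9  1.3] M [ 0.345  0.027 -0.075] tau6 1.662 gap 49.5
t 24.32 tcp [503.2 -32.   38.9] jaw 133.1 J6 -142.6 F [-0.2  1.9  1.3] M [ 0.345  0.027 -0.075] gap 49.5
cmd [-0.0611 -0.0004 -0.0002] [0.   0.06 0.01]
t 24.32 tcp [503.2 -32.   38.9] jaw 133.1 J6 -142.6 F [-0.2  1.9  1.3] M [ 0.345  0.027 -0.075] gap 49.5
cmd [-0.0613 -0.1095 -0.1991] [0.   0.06 0.01]
```

Back at the set-on height. I lift gently first and watch the force.

Emit:
carry_out(commands=[-0.001,0,0,-3,0,0,1,-0.003,0,0,-3,0,0,1,-0.005,0,0,-3,0,0,1])

```text
time: 24.7
tool_pos: [502.6, -32.0, 43.4]
tcp_rot: [72.9, 90.0, 118.9]
ft_force: [-0.7, 0.6, -3.7]
finger_gap: 49.4
```

```bash
python3 m.py
```

```text
24.7 [502.59 -31.96  43.38] J6 -145.55 F [-0.7  0.6 -3.7] M [-0.029 -0.013  0.003] tau6 -0.029 gap 49.4
```

The nut is free, and the force is its weight only. Next I lift and swing toward the tin, standing off so that the wrist camera sees it.

Emit:
carry_out(commands=[-0.03,0,0,0,0,0,1,-0.06,0,0,0,0,0,1,-0.066,0,0,10,0,0,1,-0.066,0,0,20,0,0,1,-0.066,0,0,30,0,0,1,-0.066,0,0,40,0,0,1,-0.066,0,0,50,0,0,1,-0.066,0,0,60,0,0,1,-0.066,0,0,70,0,0,1,-0.066,0,0,75,0,0,1,-0.066,0,0,75,0,0,1])

```text
time: 26.08
tool_pos: [502.3, -32.0, 109.2]
tcp_rot: [171.0, 89.9, 142.0]
ft_force: [-0.7, -0.3, -3.4]
finger_gap: 49.7
```

Run:
```python
from h import *
go((502,-283,110),60)
```

```text
t 26.07 tcp [502.3 -32.  109.2] jaw 61.0 J6 -70.5 F [-0.7 -0.3 -3.4] M [0.015 0.024 0.027] gap 49.7
cmd [-0.001  -0.2197  0.1213] [ 1.02 -0.07 -0.01]
```

Emit:
carry_out(commands=[-0.001,-0.0366,0.0202,1,0,0,1,-0.001,-0.0732,0.0404,1,0,0,1,-0.001,-0.11,0.0606,1,0,0,1,-0.001,-0.1464,0.0809,1,0,0,1,-0.001,-0.183,0.101,1,0,0,1,-0.001,-0.2197,0.1213,1,0,0,1,-0.001,-0.2197,0.1213,1,0,0,1,-0.001,-0.2197,0.1213,1,0,0,1])

```text
time: 27.08
tool_pos: [501.7, -282.6, 109.5]
tcp_rot: [164.2, 89.9, 134.3]
ft_force: [0.1, -0.2, -3.4]
finger_gap: 49.7
```

Run:
```python
from h import *
from bench import optics
c=optics.calibration('wrist');p,d=optics.snapshot('wrist')
cv2.imwrite('pics/w7.png',p[:,:,::-1])
K=c['mtx'];vv,uu=np.mgrid[:420,:560].reshape(2,-1);dd=d.ravel()
P=(c['extrinsics']@np.array([(uu-K[0,2])/K[0,0]*dd,-(vv-K[1,2])/K[1,1]*dd,-dd,np.ones_like(dd)]))[:3]
s=(dd>0)&(abs(P[2]-46)<1.5)&(np.hypot(P[0]-433,P[1]+243)<80);print(s.sum(),cv2.minEnclosingCircle(np.float32(P[:2,s].T)))
go((433,-243,70))
```

```text
2849 ((435.86187744140625, -239.1751708984375), 59.99774169921875)
t 27.12 tcp [ 501.8 -282.1  109.6] jaw 60.1 J6 -94.6 F [-0.5  0.4 -2.3] M [-0.002 -0.031 -0.047] gap 49.4
cmd [ 0.0397 -0.0005 -0.0791] [ 0.   -0.12 -0.03]
```

View pics/w7.png

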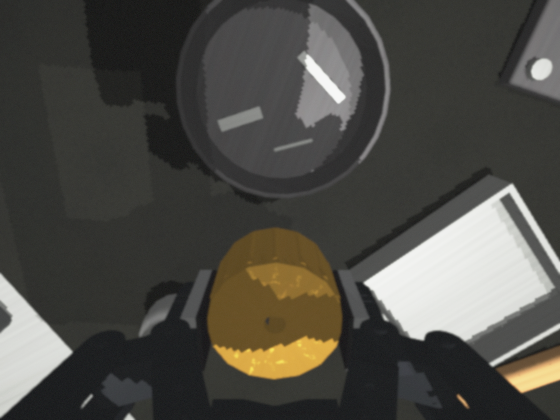

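The tin rim fits at (435.9, −239.2) with R = 60.0, and the nut is held square. I move over it, descend, and check the force.

Emit:
carry_out(commands=[0,0.0022,-0.04,0,0,0,1,0,0.0043,-0.0785,0,0,0,1,0,0.0043,-0.0785,0,0,0,1,0,0.0043,-0.0785,0,0,0,1,0.03,0.0043,-0.0785,0,0,0,1,0.06,0.0043,-0.0785,0,0,0,1,0.08,0.0043,-0.0785,0,0,0,1,0.092,0.0043,-0.0785,0,0,0,1,0.099,0.0043,-0.0785,0,0,0,1,0.102,0.0043,-0.0785,0,0,0,1,0.102,0.0043,-0.0785,0,0,0,1])

```text
time: 28.5
tool_pos: [436.2, -239.3, 8.2]
tcp_rot: [157.9, 89.9, 127.9]
ft_force: [0.4, 0.9, -3.5]
finger_gap: 49.8
```

Emit:
carry_out(commands=[0.0015,0,0,0,0,0,1,0.0015,0,0,0,0,0,1])

```text
time: 28.75
tool_pos: [436.5, -239.5, 7.1]
tcp_rot: [142.8, 90.0, 112.9]
ft_force: [-1.0, 0.0, -3.9]
finger_gap: 49.6
```

Down within a millimetre or two. I open part-way, then rise.

Emit:
carry_out(commands=[0.001,0,0,0,0,0,1,0.001,0,0,0,0,0,-0.3,0.001,0,0,0,0,0,-0.5,0.001,0,0,0,0,0,-0.5,-0.03,0,0,0,0,0,-0.5,-0.07,0,0,0,0,0,-0.5,-0.13,0,0,0,0,0,-0.5,-0.18,0,0,0,0,0,-0.5,-0.2,0,-0.06,0,0,0,-0.5,-0.2,0,-0.06,0,0,0,-0.5,-0.2,0,-0.06,0,0,0,-0.5])

```text
time: 30.12
tool_pos: [384.8, -209.9, 207.5]
tcp_rot: [18.7, 89.9, -11.2]
ft_force: [0.3, -0.7, -0.3]
finger_gap: 64.1
```

```bash
python3 m.py
python3 - <<'E'
from h import *
from bench import optics
p,d=optics.snapshot('top');q,e=optics.snapshot('side');w,_=optics.snapshot('wrist')
cv2.imwrite('pics/fin.png',np.hstack([cv2.resize(p,(400,300)),cv2.resize(q,(400,300))])[:,:,::-1]);cv2.imwrite('pics/finw.png',w[:,:,::-1])
c=dict(np.load('/tmp/side.npz'));print('changed side px',[(s[:4]) for s in cv2.connectedComponentsWithStats((cv2.morphologyEx((abs(q.astype(int)-c['p']).max(2)>60).astype(np.uint8),2,np.ones((3,3)))))[2][1:] if s[4]>40])
E
```

```text
30.12 [ 384.78 -209.93  207.51] J6 -95.43 F [ 0.3 -0.7 -0.3] M [ 0.011  0.041 -0.056] tau6 -0.008 gap 64.1
changed side px [array([  0,   0, 341, 119], dtype=int32), array([225,  51,  88,  57], dtype=int32), array([ 94,  53, 124,  67], dtype=int32), array([320,  53,  11,  11], dtype=int32), array([287,  54,  37,  24], dtype=int32), array([163,  75,  62,  22], dtype=int32), array([238, 104,  83,  34], dtype=int32), array([  0, 136,  27,  56], dtype=int32), array([249, 148,  24,  12], dtype=int32), array([280, 162,   8,   6], dtype=int32), array([299, 162,  21,  23], dtype=int32), array([185, 166,  23,  16], dtype=int32), array([  0, 179,  28,  46], dtype=int32), array([268, 229,  26,  43], dtype=int32), array([  0, 230,  27,  73], dtype=int32), array([ 27, 312,  10,  11], dtype=int32), array([295, 315,  33,  38], dtype=int32), array([ 42, 357, 190,  63], dtype=int32)]
```

View pics/fin.png

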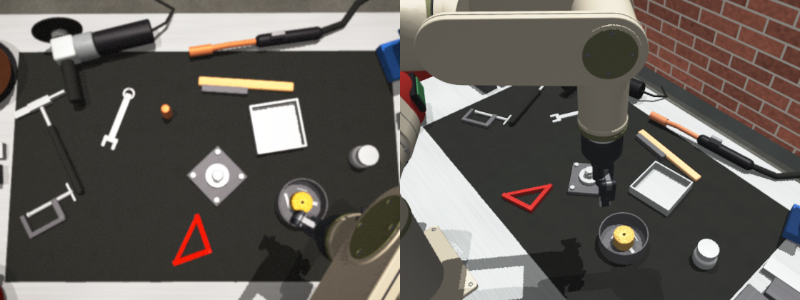

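The nut sits in the tin at (302,202) in the top half and (624,238) in the side half. The arm is clear and everything else is where it was, so I hand in.

```bash
python3 -c "
from bench import order
print(order.hand_in())"
```

```text
the job is handed in; nothing more can be done
None
```

I tried the nut on the gauge. It stopped short of the shoulder, so I unscrewed it, put it in the scrap tin and handed the job in at about 30 s.

- **The stop:** The nut came to rest about 3.5 mm above the shoulder, inside the 3–4.5 mm spatter range. From about 4 mm above the shoulder it barely dropped, though it kept turning another 39° or so. Torque then built to 0.12–0.18 N·m, the highest reading being 0.176. Readings came only between moves, and I never saw one above 0.25.
- **Unscrewing:** It came off counterclockwise and lifted freely, with only its own weight on the wrist.
- **Last checks:** The final pictures show the nut in the tin and the arm clear with nothing in the gripper. The other things look to be where they were, judged by eye. My side-camera comparison with the start was no help because the arm covered much of that view.

**What went wrong or disagreed:**
- **First grasp:** It failed. The fingers shut on top of the nut, because the fingertips really stand about 4–5 mm behind the reported TCP when shut, not the stated 22 mm ahead. The nut stayed upright and did not move. The force read 8 N afterwards; I had no reading during the contact itself. I used the measured fingertip position from then on.
- **Thread play:** The stop felt soft at first, because the nut turned through that play before torque appeared.

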